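# Shut off a guarded engine with the bent rod

### The job

Shut off the engine on the test stand without putting a hand behind its guard: first lay the bent rod's handle in the two V notches of the blue rest and let go, then take it again so that its hook hangs down, and with it reach over the top of the guard and pull the red lever fully over towards the guard. Touch the red lever with nothing but the rod, leave the blue lever as it is, and do not bang the guard or stand or shift the other things lying about the bench. Finally lay the rod's handle back in the two notches and let go.

Things in the scene. Friction and masses are not known exactly. Their poses are not given: they have to be found in the camera images.
- rest: Blue rod rest, fixed, its place varies; origin under the centre of its 150 x 90 x 12 base, x along the line of its two notches, z up. Each notch is a 90 degree V in a post 10 thick at x = -44 and +44 (78 clear between the posts, only the base below). V bottom 80 above the bench, flanks rising at 45 degrees to 106 up, 26 to either side.
- stand: Engine test stand, fixed, its place varies; origin under its 10 thick dark base plate (300 wide), x away from the robot square to the guard, z up. Guard: clear panel in a yellow frame, 300 wide along y, at x = -100, 14 thick, top edge 145 above the bench. A low engine, at most 120 high, stands behind the levers from x = 105 on.
- red_unit: The red lever with its grey block (56 x 60 x 25 high, its top 35 above the bench); origin under the block, axes parallel to the stand's, at x = -25 of the stand and y = +50 or -50 (red and blue change places). The lever's pivot, along y, is 38 above the bench.
- red_tip (a point): Top of the red lever, 72 from the pivot. The lever ends in a flat red paddle 34 wide (y), 34 tall, 12 thick. It moves with the lever.
- red_lever (a joint): Red lever's angle in rad: 0 leans 0.5 from upright away from the guard, 0.5 upright, 1.0 (end stop) leans 0.5 towards the guard. Starts between 0 and 0.25; held by friction (0.1 N m, about 2 N at the paddle); stays where it is left.
- blue_tip (a point): Top of the blue lever, which is the same in build and to be left alone; it may stand at any angle.
- spray_can: Bystander: green can 62 dia x 170 high, loose, origin under it.
- oil_bottle: Bystander: black bottle 70 dia x 180 high, loose, origin under it.
- bolt_jar: Bystander: glass jar 60 dia x 70 high, loose, origin under it.
- mug: Bystander: white mug 76 dia x 85 high, loose, origin under it.
- wrench: Bystander: steel wrench about 170 long lying flat, loose.
- screwdriver: Bystander: screwdriver about 180 long lying flat, loose.
- sprocket: Bystander: steel sprocket blank 80 dia x 24 high lying flat, loose, origin under it.
- rod_mid (a point): Centre of the bent rod's orange square handle (120 long, 26 x 26, black band 50 behind the centre). x along the handle towards the hook, y the way the hook points, z square to both. The rod starts flat on the bench, z up, the hook sideways. Loose, 0.14 to 0.24 kg, centre of mass about 20 mm ahead of this point.
- notches (a point): Where the centre of the handle comes to lie in the rest: mid-way between the two notches, 98 above the bench, axes as the rest's. The square handle then lies edge down along the rest, with the hook 45 degrees down (or up) to one side.
- rod: The same bent rod, an L in one plane; origin 13 below rod_mid along z, axes as rod_mid. From the handle's front a 10 mm round aluminium shank runs along x to 145 from the handle's centre, bends there at a right angle, and the hook runs along y to its rounded tip 120 from the handle's centre line: tip at (145, 120, 0) of rod_mid.
Not all that is in view belongs to the job. There is more than one size of the rod; the job needs the larger. What is shaped like the rest but green or pink is not meant.

How it is judged:
By the outcome, as a careful person would: the job done as asked, in the order asked, and still so for the second after the job is handed in, with the robot touching nothing.
It also fails if it takes over 64 s, if anything falls off the work surface, if the arm or the gripper's body presses on something with over 40 N, if the wrist force passes 120 N, or if a joint passes its speed limit or range.

### The arm

A 6-joint arm with a two-finger parallel gripper is mounted at the origin on the work surface. World frame = base frame: x ahead of the robot, y to its left, z up, the work surface at z = 0. Lengths are in mm, angles in rad, forces in N, time in s.
With the tool pointing down it reaches from about 275 to 750 mm from the base axis. Payload 10.2 kg.
Tool frame: the origin (TCP) lies midway between the tips of the shut fingers; the grasp point (between the pads) lies 19 mm behind it; z points along the fingers, y is the line along which they close (so a half turn about z gives the same grasp; the last joint's range is limited). The gripper opens to 85 mm and grips with 20 to 120 N. Pads are 22 mm wide; open, the fingers measure 114 mm over their backs; the gripper's body (76 mm by 85 mm) begins 54 mm behind the grasp point. The pads swing forward as they close: fully open they stand 13 mm farther back than shut.
Start: joints at [0.924, 0.313, 1.498, -0, 1.331, -0.223], TCP at [215.907, 478.555, 231.294] pointing down, gripper open.
Joint ranges: [-2.94, 2.94], [-0.97, 2.17], [0.19, 2.56], [-1.23, 4.37], [0.02, 3.11], [-2.88, 2.88]. Speed limits (rad/s): [2.39, 2.39, 3.01, 3.14, 3.14, 3.14].

### API

Orientations are given as a unit quaternion [w, x, y, z].
In Python, from rig import ctrl gives the robot as it stands.
- The arm moves only by the tool send_rows, never from a script. Its argument "targets" is a list of rows, each an object with "offset": the shift along the world's x, y, z in cm, a list of three; "spin": the turn about the world's z in rad. A call has 1 to 8 rows; each row is the pose to reach, as a shift and turn from the pose commanded when the call began; what a row does not reach only later rows make up. A row lasts 1/12 s, in which the tool goes at most 41.7 mm and 7.16 degrees, less where a joint would pass 70% of its speed; a pose out of reach is approached as far as the arm can. A call with a gripper value outside its range is refused whole. "grip" is the opening, from 0 (shut) to 1 (fully open), set as the call begins (left out, the last holds). The fingers move at their own pace and stop on an object; "squeeze" is the grip in N (left out, the last holds). Time passes only in rows, so rows that repeat a pose let the fingers close. It gives the time, the measured TCP pose, the force, the opening and the grip force at its end, in the units of the state.
- ctrl.sense(): the state, without advancing time (a new reading comes with each control period).
- ctrl.capture(name): name is "scene" or "top"; returns (picture, depth): 420x560x3 uint8, red, green, blue; 420x560 float32, mm along the optical axis (not along the pixel's ray), 0 where there is no reading.
- ctrl.calibration(name): a dict with "fx", "fy", "cx", "cy" (pixels), "view" (4x4, takes a point from world to camera coordinates). Camera axes: x right, y down, z forward; pixel columns grow to the right and rows downward; lengths in mm; the calibration is good to about 2 mm. A picture is of the moment at which its call begins. calibration takes no time and is no camera call.
- ctrl.finish_job(): hands the job in; it is judged then, once.
Trained networks look in the newest picture that a camera, given by its name, has taken for a name from the list of things; names that differ only in an ending like _2 or _b are one class to them, and where a whole thing is asked for, a point or a joint stands for the part that bears it (a point fixed in the world has none). Each returns a list of dicts, best first, with "conf" (0 to 1); they miss things now and then, are a little off and sometimes report something else, mostly with a low value. They report only what shows in the picture. A call takes as long as a camera call. They do not tell look-alikes from the thing itself.
- ctrl.search_frame(camera, query): "box" ([left, top, right, bottom] in pixels, round what is visible of it).
- ctrl.place_of(camera, query): "uv" ([column, row] in pixels: a listed point, or the origin of a listed thing).
The state is a dict: "time_s": time; "joints": joint angles; "dq": joint speeds; "tau": joint torques, N m; "eef_pos": TCP position; "ee_rot": TCP orientation; "force": force on the tool from outside, world axes, zero at the start; "wrist_torque": the same for the moment, N m; "grip_width": opening from 0.0 (shut) to 1.0 (fully open); "grip_force": force on a finger pad.
Only numpy, scipy, OpenCV 4.12 (cv2) and the standard library are available. Lean on these libraries where they do the work, as an engineer would, in place of code of your own. Each camera call takes 0.05 s, during which the arm holds its last target. There are 200 camera calls.

## Working session

There is one attempt and no reset: what is moved stays moved. The work goes in short steps, Python scripts to look and compute and a tool call to move; the robot and the scene stay as the last step left them, time stands still between calls to the robot, and variables do not carry over. Pictures are saved under pics/ and viewed, at most 13 in all, crops included, and the job is handed in when it is done.

Besides the shell and the picture viewer there is one more tool, called by a JSON object that holds its "fn" and its "kwargs", one argument or row to a line. send_rows: Moves the arm, as the interface text tells. Its arguments: {"type":"object","properties":{"targets":{"type":"array"},"grip":{"type":"number"},"squeeze":{"type":"number"}},"required":["targets"]}

```bash
mkdir -p pics; ls
cat > h.py <<'E'
import numpy as np, cv2
from rig import ctrl
def cap(n,save=None):
    im,d=ctrl.capture(n)
    if save: cv2.imwrite('pics/'+save,im[:,:,::-1])
    return im,d
def world(n,uv,depth):
    c=ctrl.calibration(n); u,v=uv
    p=np.array([(u-c['cx'])/c['fx']*depth,(v-c['cy'])/c['fy']*depth,depth,1])
    return (np.linalg.inv(np.array(c['view']))@p)[:3]
def onplane(n,uv,z):
    a=world(n,uv,1.);b=world(n,uv,1000.)
    return a+(b-a)*(z-a[2])/(b[2]-a[2])
def proj(n,P):
    c=ctrl.calibration(n);p=np.array(c['view'])@np.r_[P,1]
    return np.array([c['fx']*p[0]/p[2]+c['cx'],c['fy']*p[1]/p[2]+c['cy']])
def cloud(n,d):
    c=ctrl.calibration(n);v,u=np.indices(d.shape)
    P=np.stack([(u-c['cx'])/c['fx']*d,(v-c['cy'])/c['fy']*d,d,np.ones_like(d)],-1)
    return (P@np.linalg.inv(np.array(c['view'])).T)[...,:3]
E
python3 - <<'E'
from h import *
for n in('scene','top'):
    im,d=cap(n,n+'0.png'); np.savez(n+'0.npz',im=im,d=d)
    c=ctrl.calibration(n);print(n,c['fx'],np.linalg.inv(np.array(c['view'])).round(2).tolist())
    for q in('rod_mid','rod','rest','notches','red_tip','blue_tip','stand','red_unit'):
        print(q,[(np.round(r['uv']).tolist(),round(r['conf'],2)) for r in ctrl.place_of(n,q)][:4])
print(ctrl.sense())
E
```

```text
pics
scene 512.3714790844057 [[-0.31, 0.74, -0.6, 1396.28], [0.95, 0.24, -0.19, 222.0], [0.01, -0.63, -0.78, 1296.54], [0.0, 0.0, 0.0, 1.0]]
rod_mid [([413.0, 215.0], 0.82), ([399.0, 248.0], 0.73)]
rod [([410.0, 216.0], 0.8), ([398.0, 248.0], 0.62), ([407.0, 340.0], 0.28), ([299.0, 290.0], 0.19)]
rest [([170.0, 166.0], 0.98), ([230.0, 167.0], 0.84), ([210.0, 213.0], 0.64), ([279.0, 292.0], 0.63)]
notches [([165.0, 151.0], 0.79), ([207.0, 193.0], 0.65), ([225.0, 145.0], 0.63)]
red_tip [([297.0, 284.0], 0.52), ([399.0, 246.0], 0.45)]
blue_tip [([408.0, 338.0], 0.48), ([264.0, 267.0], 0.47)]
stand [([279.0, 292.0], 0.96)]
red_unit [([301.0, 291.0], 0.97), ([152.0, 261.0], 0.29)]
top 474.07907660457107 [[-0.02, -0.99, 0.14, 308.89], [-1.0, 0.01, -0.01, -73.85], [0.0, -0.14, -0.99, 1354.53], [0.0, 0.0, 0.0, 1.0]]
rod_mid [([131.0, 291.0], 0.81), ([142.0, 243.0], 0.72)]
rod [([138.0, 248.0], 0.88), ([130.0, 294.0], 0.8), ([280.0, 224.0], 0.68)]
rest [([361.0, 300.0], 0.94), ([425.0, 270.0], 0.75), ([349.0, 227.0], 0.62)]
notches [([367.0, 303.0], 0.87), ([437.0, 268.0], 0.85), ([359.0, 220
[... 179 characters left out ...]
5.0], 0.16)]
{'time_s': 0.9, 'joints': array([ 9.23575566e-01,  3.12900753e-01,  1.49766449e+00,  8.74178646e-07,
        1.33099285e+00, -2.23424462e-01]), 'dq': array([-0.00207963,  0.00153888, -0.00033286, -0.00022884,  0.00066048,
       -0.00086875]), 'tau': array([ 2.72867532e-03, -4.12155604e+01, -2.59905088e+01, -1.25368311e-05,
        3.90856740e-04, -1.87285110e-05]), 'eef_pos': array([215.92818461, 478.5626405 , 231.30717331]), 'ee_rot': array([6.90256725e-06, 2.10316073e-01, 9.77633443e-01, 1.58485408e-05]), 'force': array([ 0.31589962, -1.22895779, -0.03922454]), 'wrist_torque': array([ 0.0222405 ,  0.00345199, -0.00337771]), 'grip_force': 0.0, 'grip_width': 0.9970330197691706}
```

View pics/scene0.png

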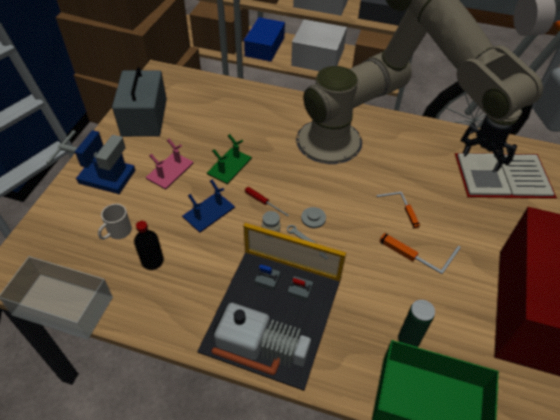

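View pics/top0.png

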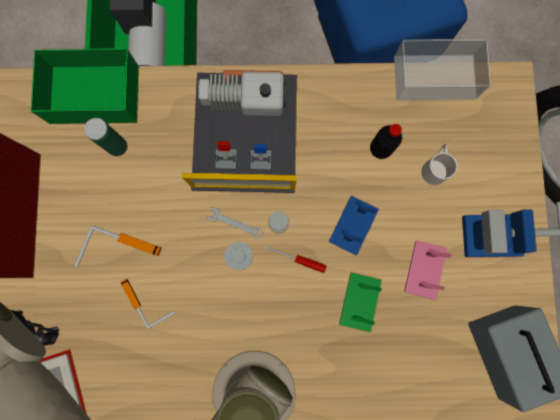

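Run:
```python
from h import *
z=np.load('top0.npz');im,d=z['im'],z['d'];P=cloud('top',d)
hsv=cv2.cvtColor(im,cv2.COLOR_RGB2HSV)
def reg(name,box,lo,hi,zmin=-20,zmax=400):
    l,t,r,b=box;m=np.zeros(d.shape,bool);m[t:b,l:r]=1
    m&=(cv2.inRange(hsv,np.array(lo),np.array(hi))>0)&(P[...,2]>zmin)&(P[...,2]<zmax)&(d>0)
    Q=P[m];
    if len(Q)<5: print(name,len(Q));return
    c,s,a=cv2.minAreaRect(Q[:,:2].astype(np.float32))
    w,v=np.linalg.eigh(np.cov(Q[:,:2].T))
    print(name,len(Q),'mean',Q.mean(0).round(1),'rect',np.round(c,1),np.round(s,1),round(a,1),'pca',v[:,1].round(3),'z',np.percentile(Q[:,2],[5,50,95]).round(0));return Q
reg('handle',(105,225,170,262),(3,150,120),(20,255,255))
reg('hook',(70,220,122,270),(0,0,150),(180,80,255),3)
reg('restbase',(325,190,385,260),(100,120,40),(130,255,255),2,30)
for lo in(60,90):reg('restposts',(325,190,395,260),(100,120,30),(130,255,255),lo,130)
reg('yellow',(180,165,305,200),(20,150,80),(35,255,255),110)
reg('yellowall',(180,165,305,200),(20,150,80),(35,255,255))
reg('red',(210,135,240,170),(0,120,80),(5,255,255)); reg('redh',(210,135,240,170),(172,120,80),(180,255,255))
reg('blue',(245,135,275,170),(100,120,80),(130,255,255))
reg('base',(190,70,300,195),(0,0,20),(180,90,90),3,20)
b=cv2.resize(im[120:320,60:400][:,:,::-1],None,fx=2.3,fy=2.3,interpolation=cv2.INTER_CUBIC);cv2.imwrite('pics/crop.png',b)
```

```text
handle 393 mean [410.6 319.5  24.5] rect [411.2 322. ] [131.4  26.6] 68.8 pca [0.367 0.93 ] z [10. 26. 30.]
hook 183 mean [423.7 447.7  16.7] rect [419.9 457.9] [ 75.2 146.7] 35.3 pca [-0.662  0.749] z [10. 17. 23.]
restbase 1252 mean [ 454.  -286.5   12.6] rect [ 456.6 -289.7] [ 85.4 145.7] 62.7 pca [-0.9    0.436] z [ 8. 13. 17.]
restposts 220 mean [ 455.2 -290.1   91.9] rect [ 455.5 -290. ] [60.7 99.2] 62.3 pca [-0.888  0.459] z [ 66.  94. 106.]
restposts 135 mean [ 454.4 -288.9   99.1] rect [ 455.5 -290. ] [60.7 99.2] 62.3 pca [-0.89   0.455] z [ 91. 100. 107.]
yellow 644 mean [571.4  24.8 144.1] rect [571.9  25.3] [297.6  16.2] 87.8 pca [0.04  0.999] z [139. 145. 149.]
yellowall 1047 mean [573.7  26.4 100.6] rect [587.8  22.8] [302.   48.1] 87.8 pca [0.04  0.999] z [ 11. 142. 148.]
red 121 mean [672.6  73.   88. ] rect [684.9  77.1] [58.9 35. ] 20.8 pca [-0.861 -0.509] z [ 10.  97. 107.]
redh 1
blue 108 mean [663.2 -27.   91.2] rect [675.5 -26.9] [49.1 34. ] 5.1 pca [-0.981 -0.196] z [ 11. 101. 111.]
base 6037 mean [722.2  18.3  10.1] rect [737.4  20.3] [297.1 359.3] 87.8 pca [-0.032  0.999] z [ 6. 10. 15.]
```

View pics/crop.png

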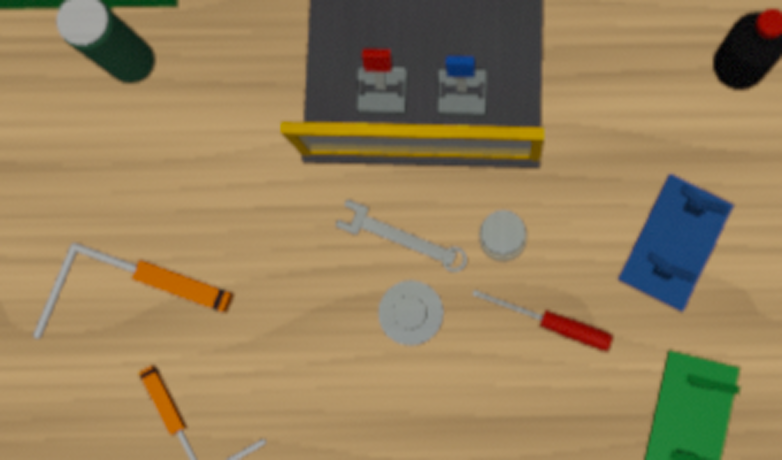

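Run:
```python
from h import *
z=np.load('top0.npz');im,d=z['im'],z['d'];P=cloud('top',d)
hsv=cv2.cvtColor(im,cv2.COLOR_RGB2HSV)
m=np.zeros(d.shape,bool);m[225:262,105:170]=1
m&=cv2.inRange(hsv,(3,150,120),(20,255,255))>0
# top face at z=26: use pixel rays for long/side edges
v,u=np.nonzero(m);Q=np.array([onplane('top',(a,b),26)[:2] for a,b in zip(u,v)])
c,s,a=cv2.minAreaRect(Q.astype(np.float32));print(c,s,a)
ax=np.array([.367,.93]);t=Q@ax;n=Q@np.array([-.93,.367]);print('t',t.min(),t.max(),'n',np.percentile(n,[1,50,99]))
for q in((142,243),):print('net mid',onplane('top',q,13))
# red & blue tips, bystanders via both cams
for q in('oil_bottle','spray_can','red_tip','bolt_jar','sprocket'):
    r=ctrl.place_of('top',q)
    if r:print(q,r[0]['uv'],r[0]['conf'],onplane('top',r[0]['uv'],100 if q=='red_tip' else 0).round())
r=P[138:152,214:234][(cv2.inRange(hsv[138:152,214:234],(0,150,80),(6,255,255))>0)]
print('red',r.mean(0),r.min(0),r.max(0))
mh=np.zeros(d.shape,bool);mh[220:270,70:122]=1
mh&=(cv2.inRange(hsv,(0,0,140),(180,70,255))>0);v,u=np.nonzero(mh)
H=np.array([onplane('top',(a,b),13)[:2] for a,b in zip(u,v)])-np.array([0,0])
print('hook t',(H@ax).max(),'n',(H@np.array([-.93,.367])).max(),len(H))
```

```text
(409.1735534667969, 315.51910400390625) (124.63910675048828, 27.15049171447754) 68.86211395263672
t 381.3117534705048 505.8306865460905 n [-277.95744521 -264.54748013 -251.39460566]
net mid [413.22175008 311.0183487   13.        ]
oil_bottle [378.8, 148.9] 0.7 [ 681. -374.    0.]
spray_can [116.2, 145.2] 0.58 [703. 398.   0.]
red_tip [221.3, 141.5] 0.49 [680.  77. 100.]
sprocket [236.8, 256.2] 0.86 [373.  44.   0.]
red [669.49803344  71.45849155  99.15808993] [308.88540929 -73.85291595   5.55551173] [ 709.7042693   100.23656121 1354.52954507]
hook t 597.0471353774578 n -144.34967830654782 252
```

{"fn": "send_rows", "kwargs": {
  "targets": [
    {"offset": [10,-7.6,0],"spin": -0.8},
    {"offset": [19.7,-15.2,0],"spin": -1.52},
    {"offset": [19.7,-15.2,0],"spin": -1.52},
    {"offset": [19.7,-15.2,-2],"spin": -1.52},
    {"offset": [19.7,-15.2,-6],"spin": -1.52},
    {"offset": [19.7,-15.2,-10],"spin": -1.52},
    {"offset": [19.7,-15.2,-14],"spin": -1.52},
    {"offset": [19.7,-15.2,-14],"spin": -1.52}
  ],
  "grip": 1,
  "squeeze": 40
}}

```text
time_s: 1.82
eef_pos: [413.8, 325.4, 89.7]
ee_rot: [0.0, 0.656, 0.755, 0.0]
force: [-0.5, 1.5, -0.2]
grip_width: 1.003
grip_force: 0.0
```

{"fn": "send_rows", "kwargs": {
  "targets": [
    {"offset": [0,0,0],"spin": 0},
    {"offset": [0,0,0],"spin": 0},
    {"offset": [0,0,0],"spin": 0},
    {"offset": [0,0,0],"spin": 0},
    {"offset": [0,0,0],"spin": 0},
    {"offset": [0,0,0],"spin": 0}
  ]
}}

```text
time_s: 2.32
eef_pos: [413.1, 327.2, 92.8]
ee_rot: [0.001, 0.653, 0.758, 0.001]
force: [-0.6, -0.5, -0.9]
grip_width: 0.998
grip_force: 0.0
```

{"fn": "send_rows", "kwargs": {
  "targets": [
    {"offset": [0,0,0],"spin": -0.12},
    {"offset": [0,0,0],"spin": -0.24},
    {"offset": [0,0,0],"spin": -0.36},
    {"offset": [0,0,0],"spin": -0.48},
    {"offset": [0,0,-3],"spin": -0.524},
    {"offset": [0,0,-6],"spin": -0.524},
    {"offset": [0,0,-8.7],"spin": -0.524},
    {"offset": [0,0,-8.7],"spin": -0.524}
  ]
}}

```text
time_s: 2.98
eef_pos: [410.6, 325.6, 0.8]
ee_rot: [-0.001, 0.827, 0.562, -0.003]
force: [-1.1, -0.0, -0.1]
grip_width: 1.002
grip_force: 0.0
```

{"fn": "send_rows", "kwargs": {
  "targets": [
    {"offset": [0,0,0],"spin": 0},
    {"offset": [0,0,0],"spin": 0},
    {"offset": [0,0,0],"spin": 0},
    {"offset": [0,0,0],"spin": 0},
    {"offset": [0,0,0],"spin": 0},
    {"offset": [0,0,0],"spin": 0}
  ],
  "grip": 0,
  "squeeze": 40
}}

```text
time_s: 3.48
eef_pos: [413.6, 326.9, 5.6]
ee_rot: [0.0, 0.827, 0.562, 0.001]
force: [-1.4, -0.7, 6.7]
grip_width: 0.294
grip_force: 39.9
```

{"fn": "send_rows", "kwargs": {
  "targets": [
    {"offset": [0,0,3],"spin": 0},
    {"offset": [0,0,7],"spin": 0},
    {"offset": [0,0,11],"spin": 0},
    {"offset": [0,0,15],"spin": 0},
    {"offset": [0,0,19],"spin": 0},
    {"offset": [0,0,23],"spin": 0},
    {"offset": [0.3,-3,24.5],"spin": -0.1},
    {"offset": [0.6,-7,24.5],"spin": -0.2}
  ]
}}

```text
time_s: 4.15
eef_pos: [419.7, 257.6, 253.6]
ee_rot: [0.001, 0.879, 0.476, 0.004]
force: [1.7, 0.8, -1.7]
grip_width: 0.297
grip_force: 40.3
```

{"fn": "send_rows", "kwargs": {
  "targets": [
    {"offset": [0.3,-4,0],"spin": -0.12},
    {"offset": [0.6,-8,0],"spin": -0.24},
    {"offset": [0.9,-12,0],"spin": -0.36},
    {"offset": [1.2,-16,0],"spin": -0.48},
    {"offset": [1.5,-20,0],"spin": -0.6},
    {"offset": [1.8,-24,0],"spin": -0.72},
    {"offset": [2.1,-28,0],"spin": -0.84},
    {"offset": [2.4,-32,0],"spin": -0.96}
  ]
}}

```text
time_s: 4.82
eef_pos: [442.3, -65.3, 249.7]
ee_rot: [0.0, 1.0, 0.014, 0.0]
force: [2.2, 0.5, -2.7]
grip_width: 0.295
grip_force: 40.2
```

{"fn": "send_rows", "kwargs": {
  "targets": [
    {"offset": [0.3,-4,0],"spin": -0.12},
    {"offset": [0.6,-8,0],"spin": -0.24},
    {"offset": [0.9,-12,0],"spin": -0.36},
    {"offset": [1.2,-16,0],"spin": -0.48},
    {"offset": [1.6,-20,0],"spin": -0.512},
    {"offset": [2.1,-23.1,0],"spin": -0.512},
    {"offset": [2.1,-23.1,0],"spin": -0.512},
    {"offset": [2.1,-23.1,0],"spin": -0.512}
  ]
}}

```text
time_s: 5.48
eef_pos: [463.5, -295.4, 248.8]
ee_rot: [-0.0, 0.971, -0.238, -0.0]
force: [1.1, 0.9, -2.5]
grip_width: 0.295
grip_force: 40.2
```

```bash
cat > yaw.py <<'E'
from h import *
from scipy.spatial.transform import Rotation as R
def st():
    s=ctrl.sense();q=s['ee_rot'];y=R.from_quat([q[1],q[2],q[3],q[0]]).as_matrix()[:,1]
    print('t',s['time_s'],'pos',s['eef_pos'].round(1),'handle yaw',round(np.degrees(np.arctan2(y[1],y[0]))+90,2),'F',s['force'].round(1),'grip',s['grip_width'].round(3)*85,s['grip_force'],'j',s['joints'].round(2))
    return s
E
python3 - <<'E'
from yaw import *
st()
im,d=cap('scene','s1.png');im2,d2=cap('top');np.savez('t1.npz',im=im2,d=d2)
cv2.imwrite('pics/s1.png',np.hstack([cv2.resize(im[60:330,60:420],None,fx=1.1,fy=1.1),cv2.resize(im2[60:330,220:560],None,fx=1.1,fy=1.1)])[:,:,::-1])
E
```

```text
Traceback (most recent call last):
  File "yaw.py", line 5, in st
    print('t',s['time_s'],'pos',s['eef_pos'].round(1),'handle yaw',round(np.degrees(np.arctan2(y[1],y[0]))+90,2),'F',s['force'].round(1),'grip',s['grip_width'].round(3)*85,s['grip_force'],'j',s['joints'].round(2))
                                                                                                                                                ^^^^^^^^^^^^^^^^^^^^^
AttributeError: 'float' object has no attribute 'round'
```

```bash
sed -i "s/s\['grip_width'\].round(3)\*85/round(s['grip_width']*85,1)/" yaw.py
cat >> yaw.py <<'E'
def look(f,b1=(60,330,60,420),b2=(60,330,220,560)):
    im,d=cap('scene');im2,d2=cap('top');np.savez('last.npz',si=im,sd=d,im=im2,d=d2)
    A=[cv2.resize(i[b[0]:b[1],b[2]:b[3]],(395,400*(b[1]-b[0])//(b[3]-b[2])),interpolation=cv2.INTER_CUBIC) for i,b in((im,b1),(im2,b2))]
    h=max(len(a) for a in A);A=[np.pad(a,((0,h-len(a)),(0,0),(0,0))) for a in A]
    cv2.imwrite('pics/'+f,np.hstack(A)[:,:,::-1])
E
python3 - <<'E'
from yaw import *
st();look('s1.png')
E
```

```text
t 5.4833 pos [ 463.5 -295.4  248.8] handle yaw -27.51 F [ 1.1  0.9 -2.5] grip 25.1 40.16172409057617 j [-0.78  0.36  1.39  0.    1.39  1.27]
```

View pics/s1.png

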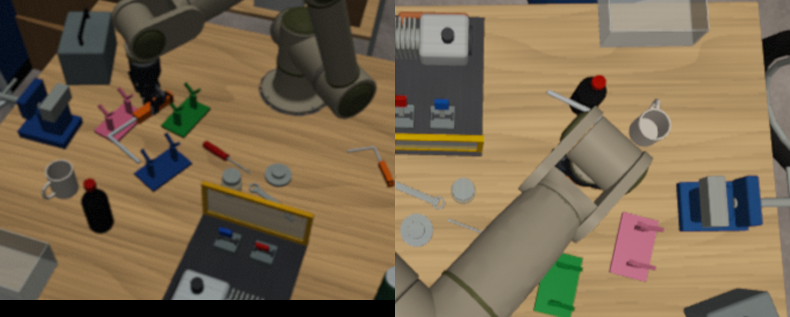

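{"fn": "send_rows", "kwargs": {
  "targets": [
    {"offset": [0,0,-3],"spin": 0},
    {"offset": [0,0,-6],"spin": 0},
    {"offset": [0,0,-9],"spin": 0},
    {"offset": [0,0,-12],"spin": 0},
    {"offset": [0,0,-14],"spin": 0},
    {"offset": [0,0,-14.8],"spin": 0},
    {"offset": [0,0,-14.8],"spin": 0},
    {"offset": [0,0,-14.8],"spin": 0}
  ]
}}

```text
time_s: 6.25
eef_pos: [464.5, -294.3, 102.6]
ee_rot: [0.0, 0.972, -0.236, 0.001]
force: [0.1, -0.4, -1.3]
grip_width: 0.293
grip_force: 40.1
```

Run:
```python
from yaw import *
st();look('s2.png',(120,300,80,320),(140,280,300,490))
```

```text
t 6.25 pos [ 464.5 -294.3  102.6] handle yaw -27.35 F [ 0.1 -0.4 -1.3] grip 24.9 40.14869570732117 j [-0.78  0.5   1.59  0.    1.06  1.27]
```

View pics/s2.png

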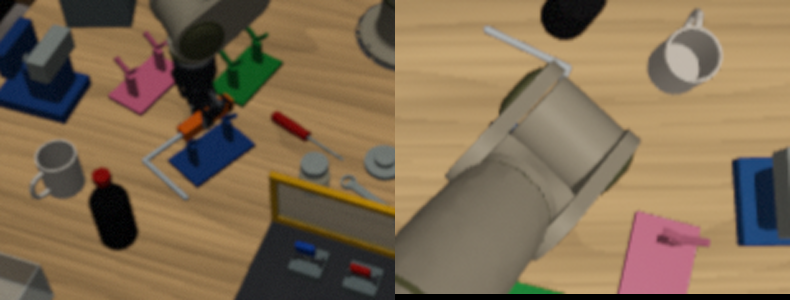

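Run:
```python
from yaw import *
L=np.load('last.npz');S=np.load('scene0.npz')
R2=lambda a:np.array([[np.cos(a),np.sin(a)],[-np.sin(a),np.cos(a)]])
a=np.radians(-27.4);o=np.array([456,-290])
def pts(im,d,n,lo,hi,z0,z1):
    P=cloud(n,d);h=cv2.cvtColor(im,cv2.COLOR_RGB2HSV);m=(cv2.inRange(h,lo,hi)>0)&(d>0)&(P[...,2]>z0)&(P[...,2]<z1)
    Q=P[m];q=(Q[:,:2]-o)@R2(a).T;k=(abs(q[:,0])<110)&(abs(q[:,1])<60);return np.c_[q[k],Q[k][:,2]]
for nm,z in(('scene',S),('top',np.load('top0.npz'))):
    p=pts(z['im'],z['d'],nm,(100,120,30),(130,255,255),40,120)
    for s in(-1,1):
        k=p[p[:,0]*s>15];print(nm,'post',s,len(k),np.percentile(k,[3,50,97],axis=0).round(1).tolist())
    b=pts(z['im'],z['d'],nm,(100,120,30),(130,255,255),6,18);print('base',np.percentile(b,[1,50,99],axis=0).round(1).tolist())
p=pts(L['si'],L['sd'],'scene',(3,150,90),(20,255,255),40,150)
print('handle',len(p),np.percentile(p,[2,50,98],axis=0).round(1).tolist())
t=p[p[:,2]>117];print('top face',len(t),np.percentile(t,[2,50,98],axis=0).round(1).tolist())
```

```text
scene post -1 56 [[-42.9, -15.7, 40.5], [-36.1, 5.4, 65.9], [-32.8, 17.9, 95.4]]
scene post 1 70 [[43.8, -16.5, 40.6], [51.5, 7.2, 68.7], [55.5, 31.2, 101.8]]
base [[-65.8, -36.7, 6.4], [7.2, 11.7, 11.3], [76.6, 46.9, 17.6]]
top post -1 117 [[-49.7, -27.3, 46.1], [-46.1, -1.0, 93.6], [-39.7, 28.0, 106.2]]
top post 1 126 [[37.8, -27.9, 45.6], [41.1, -0.4, 90.4], [48.2, 27.9, 106.8]]
base [[-71.3, -40.8, 6.5], [-1.4, 3.1, 12.5], [70.9, 42.5, 17.4]]
handle 136 [[-50.6, -13.0, 99.9], [39.0, 1.1, 121.6], [65.8, 15.7, 129.3]]
top face 123 [[-51.3, -12.6, 117.3], [40.2, 0.3, 122.1], [65.6, 15.9, 130.7]]
```

{"fn": "send_rows", "kwargs": {
  "targets": [
    {"offset": [0,0,-0.3],"spin": 0},
    {"offset": [0,0,-0.3],"spin": 0},
    {"offset": [0,0,-0.3],"spin": 0},
    {"offset": [0,0,-0.3],"spin": 0},
    {"offset": [0,0,-0.3],"spin": 0},
    {"offset": [0,0,-0.3],"spin": 0},
    {"offset": [0,0,-0.3],"spin": 0}
  ],
  "grip": 1
}}

```text
time_s: 6.93
eef_pos: [463.9, -294.5, 98.3]
ee_rot: [0.0, 0.972, -0.237, 0.0]
force: [-0.7, -0.4, 1.3]
grip_width: 1.002
grip_force: 0.0
```

Run:
```python
from yaw import *
st();look('s3.png',(120,300,80,320),(140,280,300,490))
```

```text
t 6.9333 pos [ 463.9 -294.5   98.3] handle yaw -27.4 F [-0.7 -0.4  1.3] grip 85.1 0.0 j [-0.78  0.5   1.59  0.    1.05  1.27]
```

View pics/s3.png

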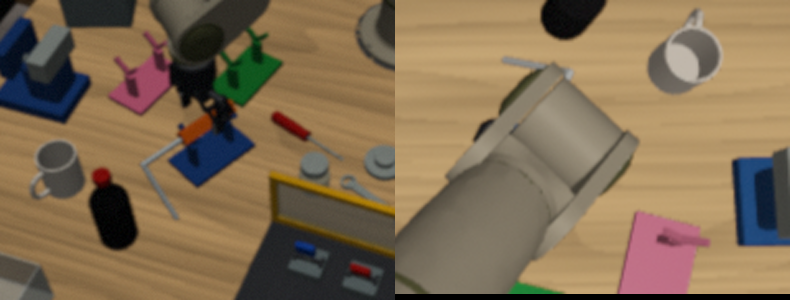

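{"fn": "send_rows", "kwargs": {
  "targets": [
    {"offset": [0,0,-1],"spin": 0},
    {"offset": [0,0,-1.9],"spin": 0},
    {"offset": [0,0,-1.9],"spin": 0},
    {"offset": [0,0,-1.9],"spin": 0}
  ],
  "grip": 1
}}

```text
time_s: 7.37
eef_pos: [463.6, -294.1, 78.3]
ee_rot: [-0.0, 0.972, -0.237, -0.001]
force: [-0.4, 0.6, 0.4]
grip_width: 0.999
grip_force: 0.0
```

{"fn": "send_rows", "kwargs": {
  "targets": [
    {"offset": [0,0,0],"spin": 0},
    {"offset": [0,0,0],"spin": 0},
    {"offset": [0,0,0],"spin": 0},
    {"offset": [0,0,0],"spin": 0},
    {"offset": [0,0,0],"spin": 0},
    {"offset": [0,0,0],"spin": 0}
  ],
  "grip": 0,
  "squeeze": 20
}}

```text
time_s: 7.87
eef_pos: [464.2, -294.1, 79.7]
ee_rot: [-0.0, 0.972, -0.237, 0.0]
force: [0.1, 5.4, 4.5]
grip_width: 0.413
grip_force: 19.8
```

{"fn": "send_rows", "kwargs": {
  "targets": [
    {"offset": [0,0,1],"spin": 0},
    {"offset": [0,0,2],"spin": 0},
    {"offset": [0,0,3],"spin": 0},
    {"offset": [0,0,4.5],"spin": 0},
    {"offset": [0,0,6],"spin": 0},
    {"offset": [0,0,6],"spin": 0}
  ]
}}

```text
time_s: 8.37
eef_pos: [464.9, -295.6, 142.9]
ee_rot: [0.002, 0.972, -0.237, 0.003]
force: [0.3, 0.3, -0.6]
grip_width: 0.411
grip_force: 20.2
```

Run:
```python
from yaw import *
st();look('s4.png',(120,300,80,320),(140,280,300,490))
```

```text
t 8.3667 pos [ 464.9 -295.6  142.9] handle yaw -27.4 F [ 0.3  0.3 -0.6] grip 34.9 20.243631452322006 j [-0.78  0.45  1.54 -0.    1.14  1.27]
```

View pics/s4.png

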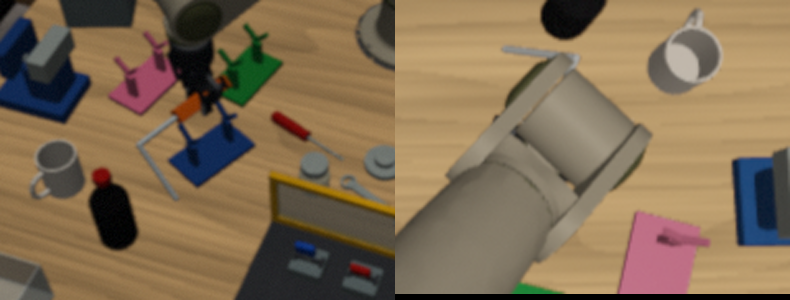

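{"fn": "send_rows", "kwargs": {
  "targets": [
    {"offset": [0,0,0],"spin": 0},
    {"offset": [0,0,0],"spin": 0},
    {"offset": [0,0,2],"spin": 0},
    {"offset": [0,0,4.5],"spin": 0},
    {"offset": [0,0,7],"spin": 0},
    {"offset": [0,0,9],"spin": 0},
    {"offset": [0,1,10],"spin": 0},
    {"offset": [0,3,10],"spin": 0.04}
  ],
  "squeeze": 80
}}

```text
time_s: 9.13
eef_pos: [464.2, -265.3, 240.5]
ee_rot: [0.001, 0.976, -0.218, 0.001]
force: [0.6, 0.5, -1.4]
grip_width: 0.386
grip_force: 79.6
```

{"fn": "send_rows", "kwargs": {
  "targets": [
    {"offset": [0,3,0],"spin": 0.04},
    {"offset": [1,6.5,0],"spin": 0.1},
    {"offset": [2,10,0],"spin": 0.16},
    {"offset": [3.5,13.5,0],"spin": 0.22},
    {"offset": [5,17,0],"spin": 0.28},
    {"offset": [6.5,20.5,0],"spin": 0.34},
    {"offset": [8,24,0],"spin": 0.38},
    {"offset": [9.3,26,0],"spin": 0.4}
  ]
}}

```text
time_s: 9.8
eef_pos: [556.7, -0.3, 238.2]
ee_rot: [-0.001, 1.0, -0.017, -0.001]
force: [-0.1, 0.1, -2.2]
grip_width: 0.382
grip_force: 79.7
```

{"fn": "send_rows", "kwargs": {
  "targets": [
    {"offset": [0.5,1,0],"spin": 0},
    {"offset": [0.8,1.5,0],"spin": 0},
    {"offset": [0.8,1.5,0],"spin": 0},
    {"offset": [0.8,1.5,0],"spin": 0}
  ]
}}

```text
time_s: 10.13
eef_pos: [564.5, 9.8, 238.9]
ee_rot: [0.0, 1.0, -0.02, -0.0]
force: [-0.6, -0.1, -1.9]
grip_width: 0.382
grip_force: 79.7
```

Run:
```python
from yaw import *
st();look('s5.png',(200,380,180,400),(60,230,170,330))
L=np.load('last.npz')
for n,im,d in(('scene',L['si'],L['sd']),('top',L['im'],L['d'])):
    P=cloud(n,d);h=cv2.cvtColor(im,cv2.COLOR_RGB2HSV)
    m=(cv2.inRange(h,(0,0,110),(180,80,255))>0)&(d>0)&(P[...,2]>155)&(P[...,0]>640)&(P[...,0]<760)&(P[...,1]>-40)&(P[...,1]<110)
    Q=P[m];print(n,len(Q))
    if len(Q)>5:
        i=Q[:,1].argsort();print(Q[i][::max(1,len(Q)//8)].round(0).tolist())
    o=(cv2.inRange(h,(3,150,90),(20,255,255))>0)&(d>0)&(P[...,2]>200)
    if o.sum()>5:print('handle',o.sum(),np.percentile(P[o],[3,50,97],axis=0).round(0).tolist())
```

```text
t 10.1333 pos [564.5   9.8 238.9] handle yaw -2.25 F [-0.6 -0.1 -1.9] grip 32.5 79.66716649259823 j [-0.19  0.4   1.36 -0.    1.39  1.42]
scene 77
[[697.0, 2.0, 255.0], [694.0, 4.0, 257.0], [657.0, 5.0, 259.0], [668.0, 6.0, 261.0], [671.0, 7.0, 256.0], [649.0, 8.0, 259.0], [676.0, 9.0, 256.0], [678.0, 9.0, 250.0], [648.0, 10.0, 259.0]]
handle 331 [[323.0, -7.0, 218.0], [583.0, 12.0, 266.0], [621.0, 682.0, 276.0]]
top 58
[[699.0, 1.0, 257.0], [688.0, 3.0, 260.0], [697.0, 4.0, 254.0], [697.0, 6.0, 256.0], [692.0, 9.0, 256.0], [706.0, 14.0, 252.0], [706.0, 19.0, 245.0], [705.0, 24.0, 241.0], [706.0, 33.0, 231.0]]
handle 51 [[526.0, -3.0, 259.0], [544.0, 10.0, 275.0], [550.0, 25.0, 381.0]]
```

View pics/s5.png

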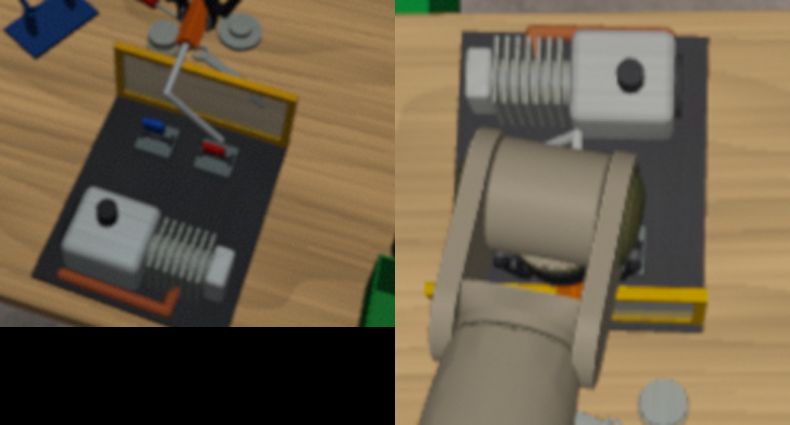

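Run:
```python
from h import *
for uv in((303.6,276),(302,275),(273.5,251)):
    a=world('scene',uv,1.);b=world('scene',uv,1000.)
    for X in(700,705): print(uv,(a+(b-a)*(X-a[0])/(b[0]-a[0])).round(0))
L=np.load('last.npz');P=cloud('scene',L['sd']);h=cv2.cvtColor(L['si'],cv2.COLOR_RGB2HSV)
m=(L['sd']>0)&(P[...,2]>140)&(P[...,0]>690)&(P[...,0]<720)&(P[...,1]>-10)&(P[...,1]<110)
Q=P[m];print(len(Q));i=Q[:,1].argsort();print(Q[i][::max(1,len(Q)//12)].round(0).tolist())
r=(cv2.inRange(h,(0,150,90),(6,255,255))>0)&(L['sd']>0)&(abs(P[...,1]-73)<40)&(P[...,0]>600)&(P[...,0]<720)&(P[...,2]<130)
print('red',r.sum(),np.percentile(P[r],[2,50,98],axis=0).round(0).tolist())
```

```text
(303.6, 276) [700.  90. 168.]
(303.6, 276) [705.  91. 176.]
(302, 275) [700.  85. 171.]
(302, 275) [705.  86. 179.]
(273.5, 251) [700.   7. 244.]
(273.5, 251) [705.   9. 252.]
186
[[710.0, 1.0, 255.0], [699.0, 6.0, 260.0], [710.0, 9.0, 251.0], [707.0, 16.0, 249.0], [712.0, 23.0, 242.0], [710.0, 30.0, 228.0], [708.0, 38.0, 221.0], [709.0, 46.0, 212.0], [708.0, 54.0, 205.0], [707.0, 62.0, 203.0], [708.0, 71.0, 190.0], [704.0, 78.0, 183.0], [707.0, 87.0, 183.0]]
red 35 [[674.0, 59.0, 99.0], [679.0, 73.0, 104.0], [684.0, 87.0, 109.0]]
```

{"fn": "send_rows", "kwargs": {
  "targets": [
    {"offset": [0,0,-2],"spin": 0},
    {"offset": [0,0,-4],"spin": 0},
    {"offset": [0,0,-5.5],"spin": 0},
    {"offset": [0,0,-6.8],"spin": 0},
    {"offset": [0,0,-7.6],"spin": 0},
    {"offset": [0,0,-8.2],"spin": 0},
    {"offset": [0,0,-8.6],"spin": 0},
    {"offset": [0,0,-8.6],"spin": 0}
  ]
}}

```text
time_s: 10.9
eef_pos: [564.8, 10.2, 153.0]
ee_rot: [-0.0, 1.0, -0.019, -0.0]
force: [-0.1, 0.3, -2.0]
grip_width: 0.383
grip_force: 79.7
```

{"fn": "send_rows", "kwargs": {
  "targets": [
    {"offset": [-0.7,0,0],"spin": 0},
    {"offset": [-1.4,0,0],"spin": 0},
    {"offset": [-2.1,0.1,0],"spin": 0},
    {"offset": [-2.8,0.1,0],"spin": 0},
    {"offset": [-3.5,0.1,0],"spin": 0},
    {"offset": [-4.2,0.2,0],"spin": 0},
    {"offset": [-4.9,0.2,0],"spin": 0},
    {"offset": [-5.6,0.2,0],"spin": 0}
  ]
}}

```text
time_s: 11.57
eef_pos: [508.4, 12.7, 153.5]
ee_rot: [-0.0, 1.0, -0.019, 0.0]
force: [2.8, 0.1, -1.5]
grip_width: 0.381
grip_force: 79.5
```

```bash
cat > red.py <<'E'
from yaw import *
st();look('x.png',(200,380,180,400),(60,230,170,330))
L=np.load('last.npz');o=np.array([671.8,21.5]);a=np.radians(-2.2)
for n,im,d in(('scene',L['si'],L['sd']),('top',L['im'],L['d'])):
    P=cloud(n,d);h=cv2.cvtColor(im,cv2.COLOR_RGB2HSV)
    r=(cv2.inRange(h,(0,140,60),(7,255,255))>0)&(d>0)&(abs(P[...,1]-73)<40)&(P[...,0]>590)&(P[...,0]<720)&(P[...,2]<130)&(P[...,2]>50)
    if r.sum()>5:print(n,'red',r.sum(),np.percentile(P[r],[2,50,98],axis=0).round(0).tolist())
    m=(d>0)&(cv2.inRange(h,(0,0,110),(180,80,255))>0)&(P[...,2]>85)&(P[...,0]>600)&(P[...,0]<690)&(P[...,1]>20)&(P[...,1]<110)
    Q=P[m];i=Q[:,1].argsort();print('hook',len(Q),Q[i][::max(1,len(Q)//8)].round(0).tolist())
E
python3 red.py
```

```text
t 11.5667 pos [508.4  12.7 153.5] handle yaw -2.19 F [ 2.8  0.1 -1.5] grip 32.4 79.50448930263519 j [-0.21  0.35  1.66  0.    1.13  1.4 ]
scene red 21 [[634.0, 66.0, 100.0], [642.0, 81.0, 107.0], [646.0, 89.0, 116.0]]
hook 0 []
top red 10 [[634.0, 58.0, 104.0], [636.0, 63.0, 109.0], [638.0, 73.0, 113.0]]
hook 83 [[645.0, 21.0, 169.0], [651.0, 29.0, 156.0], [645.0, 38.0, 151.0], [642.0, 44.0, 141.0], [649.0, 52.0, 136.0], [644.0, 59.0, 124.0], [648.0, 67.0, 122.0], [642.0, 76.0, 112.0], [648.0, 88.0, 101.0]]
```

{"fn": "send_rows", "kwargs": {
  "targets": [
    {"offset": [-0.5,0,0],"spin": 0},
    {"offset": [-0.9,0,-0.3],"spin": 0},
    {"offset": [-1.2,0,-0.6],"spin": 0},
    {"offset": [-1.5,0.1,-0.9],"spin": 0},
    {"offset": [-1.8,0.1,-1],"spin": 0},
    {"offset": [-2.1,0.1,-1],"spin": 0},
    {"offset": [-2.3,0.1,-1],"spin": 0},
    {"offset": [-2.3,0.1,-1],"spin": 0}
  ]
}}

```text
time_s: 12.33
eef_pos: [486.3, 13.5, 143.6]
ee_rot: [0.0, 1.0, -0.019, 0.001]
force: [2.5, -0.4, 1.8]
grip_width: 0.385
grip_force: 79.6
```

```bash
python3 red.py
```

```text
t 12.3333 pos [486.3  13.5 143.6] handle yaw -2.22 F [ 2.5 -0.4  1.8] grip 32.7 79.64956104755402 j [-0.21  0.32  1.73  0.    1.09  1.4 ]
scene red 56 [[614.0, 59.0, 76.0], [631.0, 74.0, 85.0], [639.0, 89.0, 103.0]]
hook 1 [[633.0, 42.0, 148.0]]
top red 60 [[612.0, 59.0, 83.0], [619.0, 72.0, 101.0], [630.0, 88.0, 107.0]]
hook 78 [[626.0, 20.0, 170.0], [626.0, 29.0, 159.0], [631.0, 35.0, 150.0], [628.0, 44.0, 143.0], [625.0, 53.0, 134.0], [630.0, 61.0, 124.0], [628.0, 71.0, 112.0], [627.0, 77.0, 106.0], [629.0, 86.0, 99.0]]
```

{"fn": "send_rows", "kwargs": {
  "targets": [
    {"offset": [-0.3,0,0],"spin": 0},
    {"offset": [-0.6,0,0],"spin": 0},
    {"offset": [-0.6,0,0],"spin": 0}
  ]
}}

```text
time_s: 12.68
eef_pos: [480.0, 13.5, 143.4]
ee_rot: [0.0, 1.0, -0.019, 0.0]
force: [2.5, -1.1, 2.1]
grip_width: 0.382
grip_force: 79.7
```

{"fn": "send_rows", "kwargs": {
  "targets": [
    {"offset": [-0.3,0,0],"spin": 0},
    {"offset": [-0.5,0,0],"spin": 0},
    {"offset": [-0.5,0,0],"spin": 0}
  ]
}}

```text
time_s: 12.93
eef_pos: [475.4, 13.5, 143.6]
ee_rot: [-0.0, 1.0, -0.019, 0.001]
force: [3.6, -0.4, 1.4]
grip_width: 0.385
grip_force: 80.2
```

```bash
python3 red.py; cp pics/x.png pics/s6.png
```

```text
t 12.9333 pos [475.4  13.5 143.6] handle yaw -2.21 F [ 3.6 -0.4  1.4] grip 32.8 80.1574319601059 j [-0.22  0.3   1.76  0.    1.08  1.39]
scene red 66 [[617.0, 60.0, 77.0], [633.0, 73.0, 87.0], [639.0, 90.0, 102.0]]
hook 0 []
top red 48 [[611.0, 59.0, 95.0], [617.0, 72.0, 102.0], [624.0, 88.0, 108.0]]
hook 76 [[617.0, 20.0, 173.0], [620.0, 29.0, 164.0], [620.0, 38.0, 152.0], [619.0, 46.0, 145.0], [620.0, 52.0, 134.0], [626.0, 61.0, 131.0], [620.0, 67.0, 121.0], [622.0, 76.0, 114.0], [630.0, 85.0, 104.0]]
```

View pics/s6.png

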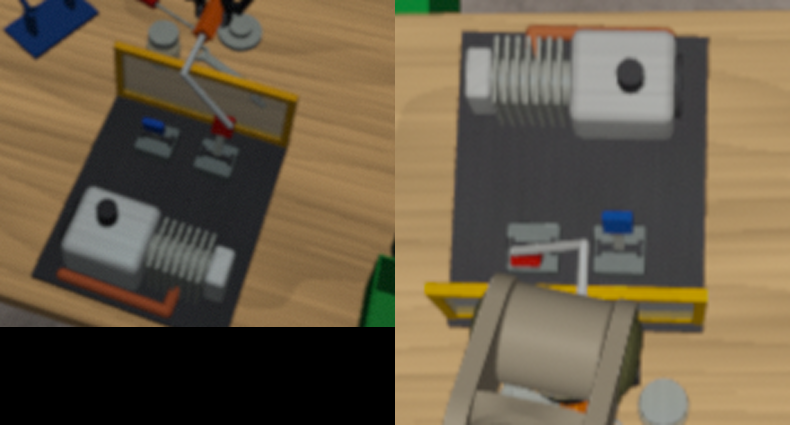

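{"fn": "send_rows", "kwargs": {
  "targets": [
    {"offset": [1.2,0,0],"spin": 0},
    {"offset": [2.4,0,0],"spin": 0},
    {"offset": [2.8,0,-0.4],"spin": 0},
    {"offset": [2.8,0,-0.8],"spin": 0},
    {"offset": [2.8,0,-0.8],"spin": 0},
    {"offset": [2.1,0,-0.8],"spin": 0},
    {"offset": [1.6,0,-0.8],"spin": 0},
    {"offset": [1.4,0,-0.8],"spin": 0}
  ]
}}

```text
time_s: 13.7
eef_pos: [488.1, 13.7, 135.6]
ee_rot: [-0.0, 1.0, -0.019, 0.0]
force: [3.0, 0.4, -1.7]
grip_width: 0.383
grip_force: 79.8
```

{"fn": "send_rows", "kwargs": {
  "targets": [
    {"offset": [-0.3,0,0],"spin": 0},
    {"offset": [-0.5,0,0],"spin": 0},
    {"offset": [-0.5,0,0],"spin": 0}
  ]
}}

```text
time_s: 13.95
eef_pos: [483.9, 13.4, 135.8]
ee_rot: [0.0, 1.0, -0.019, 0.001]
force: [1.4, -1.6, -0.5]
grip_width: 0.384
grip_force: 80.1
```

{"fn": "send_rows", "kwargs": {
  "targets": [
    {"offset": [-0.3,0,0],"spin": 0},
    {"offset": [-0.5,0,0],"spin": 0},
    {"offset": [-0.5,0,0],"spin": 0}
  ]
}}

```text
time_s: 14.2
eef_pos: [479.3, 13.4, 135.7]
ee_rot: [0.0, 1.0, -0.019, 0.001]
force: [1.8, -1.7, 1.7]
grip_width: 0.388
grip_force: 80.5
```

```bash
python3 red.py
```

```text
t 14.2 pos [479.3  13.4 135.7] handle yaw -2.22 F [ 1.8 -1.7  1.7] grip 32.9 80.52644684416009 j [-0.22  0.32  1.76  0.    1.06  1.39]
scene red 61 [[616.0, 60.0, 73.0], [632.0, 77.0, 87.0], [639.0, 90.0, 103.0]]
hook 0 []
top red 55 [[612.0, 58.0, 86.0], [619.0, 71.0, 100.0], [629.0, 89.0, 107.0]]
hook 75 [[620.0, 21.0, 163.0], [623.0, 30.0, 152.0], [622.0, 36.0, 144.0], [625.0, 44.0, 135.0], [630.0, 53.0, 127.0], [625.0, 59.0, 124.0], [627.0, 65.0, 117.0], [628.0, 75.0, 103.0], [636.0, 84.0, 95.0]]
```

{"fn": "send_rows", "kwargs": {
  "targets": [
    {"offset": [1,0,0],"spin": 0},
    {"offset": [2,0,0],"spin": 0},
    {"offset": [2.3,0,0],"spin": 0},
    {"offset": [2.3,0,1],"spin": 0},
    {"offset": [2.3,0,3.5],"spin": 0},
    {"offset": [2.3,0,6.5],"spin": 0},
    {"offset": [2.3,0,9.5],"spin": 0},
    {"offset": [2.3,0,11],"spin": 0}
  ]
}}

```text
time_s: 14.97
eef_pos: [501.7, 13.6, 249.2]
ee_rot: [0.0, 1.0, -0.019, 0.002]
force: [0.2, -0.7, -1.5]
grip_width: 0.381
grip_force: 79.7
```

{"fn": "send_rows", "kwargs": {
  "targets": [
    {"offset": [0,0,0],"spin": 0},
    {"offset": [0,0,0],"spin": 0}
  ]
}}

```text
time_s: 15.13
eef_pos: [501.3, 13.6, 245.3]
ee_rot: [0.0, 1.0, -0.019, -0.0]
force: [-0.3, 0.5, -2.9]
grip_width: 0.38
grip_force: 79.7
```

```bash
python3 red.py
cat > ang.py <<'E'
from h import *
L=np.load('last.npz');a=np.radians(-2.2);o=np.array([671.8,21.5])
X=np.array([np.cos(a),np.sin(a)]);Y=np.array([-X[1],X[0]])
def fit(n,im,d,red=True):
    P=cloud(n,d);h=cv2.cvtColor(im,cv2.COLOR_RGB2HSV)
    m=cv2.inRange(h,(0,140,60),(7,255,255)) if red else cv2.inRange(h,(100,120,60),(130,255,255))
    q=(P[...,:2]-o);px=q@X+25;py=q@Y-(50 if red else -50);pz=P[...,2]-38
    k=(m>0)&(d>0)&(abs(py)<25)&(abs(px)<60)&(pz>20)&(pz<85);px,pz=px[k],pz[k]
    best=[]
    for th in np.arange(-.1,1.15,.02):
        l=.5-th;r=px*np.sin(l)+pz*np.cos(l);t=px*np.cos(l)-pz*np.sin(l)
        dx=np.maximum(abs(t)-6,np.maximum(r-72,38-r)); best.append((np.median(abs(dx)),round(th,2)))
    best.sort();print(n,'red' if red else 'blue',k.sum(),best[:5])
if __name__=='__main__':
    Z=np.load('top0.npz');S=np.load('scene0.npz')
    for r in(True,False):
        fit('top',Z['im'],Z['d'],r);fit('scene',S['im'],S['d'],r);fit('top',L['im'],L['d'],r);fit('scene',L['si'],L['sd'],r)
E
python3 ang.py; cp pics/x.png pics/s7.png
```

```text
t 15.1333 pos [501.3  13.6 245.3] handle yaw -2.18 F [-0.3  0.5 -2.9] grip 32.3 79.68056917190552 j [-0.21  0.25  1.54 -0.    1.35  1.4 ]
scene red 119 [[616.0, 59.0, 76.0], [630.0, 75.0, 93.0], [638.0, 89.0, 103.0]]
hook 9 [[643.0, 22.0, 253.0], [642.0, 25.0, 248.0], [644.0, 28.0, 248.0], [644.0, 31.0, 245.0], [645.0, 34.0, 243.0], [646.0, 37.0, 242.0], [645.0, 39.0, 237.0], [647.0, 43.0, 236.0], [646.0, 45.0, 232.0]]
hook 77 [[645.0, 21.0, 256.0], [639.0, 26.0, 249.0], [646.0, 34.0, 244.0], [644.0, 42.0, 234.0], [641.0, 50.0, 228.0], [646.0, 58.0, 220.0], [642.0, 67.0, 208.0], [647.0, 76.0, 199.0], [649.0, 84.0, 192.0]]
top red 108 [(np.float64(1.2142091866037195), np.float64(0.1)), (np.float64(1.2927409047433214), np.float64(0.12)), (np.float64(1.4407203012881453), np.float64(0.08)), (np.float64(1.840499035460378), np.float64(0.14)), (np.float64(2.0783263090304516), np.float64(0.32))]
scene red 48 [(np.float64(1.9407666076547336), np.float64(0.06)), (np.float64(1.9640558625899658), np.float64(0.02)), (np.float64(1.986397869955752), np.float64(0.04)), (np.float64(2.1172912661464878
[... 747 characters left out ...]
.float64(0.26)), (np.float64(2.0941088287633196), np.float64(0.18))]
scene blue 47 [(np.float64(1.7365977530197299), np.float64(0.22)), (np.float64(1.864495541143235), np.float64(0.24)), (np.float64(1.9423475798322123), np.float64(0.14)), (np.float64(1.9545869345625526), np.float64(0.1)), (np.float64(1.9816215007525813), np.float64(0.12))]
top blue 97 [(np.float64(1.163042025672798), np.float64(0.22)), (np.float64(1.3665348212074377), np.float64(0.24)), (np.float64(1.4307083023995855), np.float64(0.2)), (np.float64(1.7541803699154883), np.float64(0.26)), (np.float64(1.8966621741069432), np.float64(0.18))]
scene blue 49 [(np.float64(1.3470791903455677), np.float64(0.2)), (np.float64(1.3624768974166859), np.float64(0.14)), (np.float64(1.3888383452707984), np.float64(0.18)), (np.float64(1.5233301187012245), np.float64(0.12)), (np.float64(1.5930235968689317), np.float64(0.16))]
  return _methods._mean(a, axis=axis, dtype=dtype,
  ret = ret.dtype.type(ret / rcount)
```

View pics/s7.png

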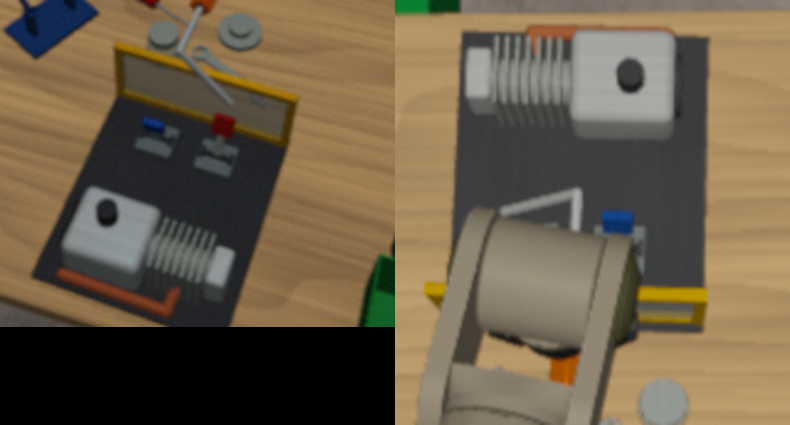

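{"fn": "send_rows", "kwargs": {
  "targets": [
    {"offset": [-3,-1,0],"spin": 0},
    {"offset": [-5,-4,0],"spin": -0.04},
    {"offset": [-5,-8,0],"spin": -0.1},
    {"offset": [-5,-12,0],"spin": -0.17},
    {"offset": [-5,-16,0],"spin": -0.24},
    {"offset": [-5,-20,0],"spin": -0.31},
    {"offset": [-4.5,-24,0],"spin": -0.38},
    {"offset": [-3.8,-28,0],"spin": -0.44}
  ]
}}

```text
time_s: 15.9
eef_pos: [462.9, -268.1, 243.8]
ee_rot: [-0.001, 0.971, -0.239, -0.001]
force: [0.6, -0.2, -1.7]
grip_width: 0.384
grip_force: 79.8
```

{"fn": "send_rows", "kwargs": {
  "targets": [
    {"offset": [0.1,-2.8,0],"spin": 0},
    {"offset": [0.1,-2.8,-1],"spin": 0},
    {"offset": [0.1,-2.8,-3.5],"spin": 0},
    {"offset": [0.1,-2.8,-6.5],"spin": 0},
    {"offset": [0.1,-2.8,-9.5],"spin": 0},
    {"offset": [0.1,-2.8,-11.5],"spin": 0},
    {"offset": [0.1,-2.8,-11.5],"spin": 0},
    {"offset": [0.1,-2.8,-11.5],"spin": 0}
  ]
}}

```text
time_s: 16.57
eef_pos: [464.3, -293.6, 129.3]
ee_rot: [-0.001, 0.972, -0.237, -0.001]
force: [0.2, 0.3, -1.2]
grip_width: 0.385
grip_force: 79.9
```

Run:
```python
from yaw import *
st();look('s8.png',(120,300,80,320),(120,280,190,490))
import ang
L=np.load('last.npz')
ang.fit('top',L['im'],L['d'])
a=np.radians(-27.4);o=np.array([456,-290]);X=np.array([np.cos(a),np.sin(a)]);Y=np.array([-X[1],X[0]])
for n,im,d in(('scene',L['si'],L['sd']),('top',L['im'],L['d'])):
    P=cloud(n,d);h=cv2.cvtColor(im,cv2.COLOR_RGB2HSV);q=P[...,:2]-o
    for nm,lo,hi in(('orange',(3,150,90),(20,255,255)),('grey',(0,0,110),(180,70,255))):
        k=(cv2.inRange(h,lo,hi)>0)&(d>0)&(abs(q@X-50)<115)&(abs(q@Y-20)<90)&(P[...,2]>20)&(P[...,2]<190)
        Q=np.c_[q[k]@X,q[k]@Y,P[k][:,2]];i=Q[:,0].argsort();print(n,nm,len(Q),Q[i][::max(1,len(Q)//9)].round(0).tolist())
```

```text
t 16.5667 pos [ 464.3 -293.6  129.3] handle yaw -27.38 F [ 0.2  0.3 -1.2] grip 32.7 79.86982762813568 j [-0.78  0.47  1.56  0.    1.12  1.27]
top red 68 [(np.float64(0.7913272372768869), np.float64(1.0)), (np.float64(1.1984185893650938), np.float64(0.98)), (np.float64(1.3022429101669832), np.float64(1.02)), (np.float64(1.8302731038962508), np.float64(0.96)), (np.float64(1.9520104460189458), np.float64(1.04))]
scene orange 159 [[-50.0, 5.0, 154.0], [23.0, 16.0, 151.0], [27.0, 16.0, 150.0], [33.0, 2.0, 161.0], [39.0, 7.0, 151.0], [45.0, 15.0, 153.0], [51.0, 1.0, 164.0], [56.0, 14.0, 152.0], [63.0, 13.0, 152.0], [68.0, 7.0, 160.0]]
scene grey 149 [[71.0, 1.0, 153.0], [88.0, -2.0, 152.0], [103.0, -2.0, 154.0], [119.0, 0.0, 156.0], [135.0, 2.0, 153.0], [151.0, 55.0, 92.0], [153.0, 46.0, 105.0], [155.0, 16.0, 145.0], [157.0, 79.0, 81.0], [160.0, 70.0, 86.0]]
top orange 0 []
top grey 128 [[133.0, -7.0, 156.0], [145.0, 0.0, 155.0], [147.0, 1.0, 153.0], [149.0, 43.0, 116.0], [150.0, 4.0, 150.0], [150.0, 32.0, 130.0], [152.0, 76.0, 79.0], [153.0, 67.0, 91.0], [154.0, 29.0, 121.0], [157.0, 70.0, 83.0]]
```

View pics/s8.png

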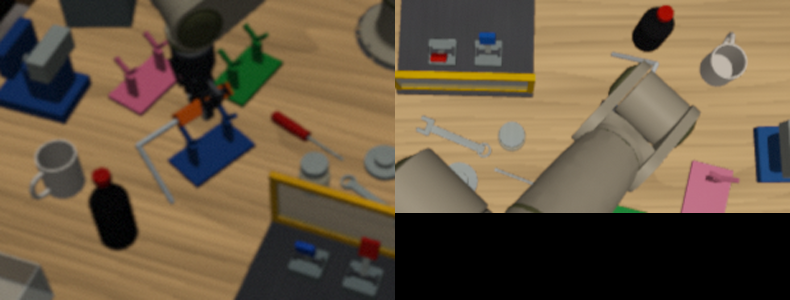

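{"fn": "send_rows", "kwargs": {
  "targets": [
    {"offset": [0,0,-1.5],"spin": 0},
    {"offset": [0,0,-3],"spin": 0},
    {"offset": [0,0,-4],"spin": 0},
    {"offset": [0,0,-4.5],"spin": 0},
    {"offset": [0,0,-4.7],"spin": 0},
    {"offset": [0,0,-4.7],"spin": 0}
  ]
}}

```text
time_s: 17.17
eef_pos: [465.1, -294.6, 83.7]
ee_rot: [0.0, 0.972, -0.237, 0.0]
force: [-0.7, -0.2, -1.4]
grip_width: 0.383
grip_force: 79.9
```

{"fn": "send_rows", "kwargs": {
  "targets": [
    {"offset": [0,0,0],"spin": 0},
    {"offset": [0,0,0],"spin": 0},
    {"offset": [0,0,0],"spin": 0},
    {"offset": [0,0,0],"spin": 0},
    {"offset": [0,0,0],"spin": 0},
    {"offset": [0,0,0],"spin": 0},
    {"offset": [0,0,0],"spin": 0}
  ],
  "grip": 1,
  "squeeze": 20
}}

```text
time_s: 17.75
eef_pos: [464.9, -294.5, 83.4]
ee_rot: [0.0, 0.972, -0.237, 0.0]
force: [0.2, 0.1, -0.1]
grip_width: 0.998
grip_force: 0.0
```

{"fn": "send_rows", "kwargs": {
  "targets": [
    {"offset": [0,0,2],"spin": 0},
    {"offset": [0,0,5],"spin": 0},
    {"offset": [0,0,9],"spin": 0},
    {"offset": [0,0,13],"spin": 0},
    {"offset": [-4,0,16],"spin": 0},
    {"offset": [-8,2,17],"spin": 0},
    {"offset": [-12,4,17],"spin": 0},
    {"offset": [-12,8,17],"spin": 0}
  ]
}}

```text
time_s: 18.42
eef_pos: [343.5, -221.6, 253.7]
ee_rot: [0.001, 0.971, -0.239, 0.0]
force: [1.6, 2.0, 0.2]
grip_width: 0.999
grip_force: 0.0
```

Run:
```python
from yaw import *
st();look('s9.png',(120,300,80,320),(120,280,190,490))
import ang
L=np.load('last.npz')
ang.fit('top',L['im'],L['d'])
a=np.radians(-27.4);o=np.array([456,-290]);X=np.array([np.cos(a),np.sin(a)]);Y=np.array([-X[1],X[0]])
for n,im,d in(('scene',L['si'],L['sd']),('top',L['im'],L['d'])):
    P=cloud(n,d);h=cv2.cvtColor(im,cv2.COLOR_RGB2HSV);q=P[...,:2]-o
    for nm,lo,hi in(('orange',(3,150,90),(20,255,255)),('grey',(0,0,110),(180,70,255))):
        k=(cv2.inRange(h,lo,hi)>0)&(d>0)&(abs(q@X-50)<115)&(abs(q@Y-20)<90)&(P[...,2]>20)&(P[...,2]<150)
        Q=np.c_[q[k]@X,q[k]@Y,P[k][:,2]];i=Q[:,0].argsort();print(n,nm,len(Q),Q[i][::max(1,len(Q)//8)].round(0).tolist())
```

```text
t 18.4167 pos [ 343.5 -221.6  253.7] handle yaw -27.67 F [1.6 2.  0.2] grip 84.9 0.0 j [-0.86  0.03  1.77 -0.    1.33  1.19]
top red 69 [(np.float64(0.7481572819247901), np.float64(1.0)), (np.float64(1.129641505970568), np.float64(0.98)), (np.float64(1.2736131299128743), np.float64(1.02)), (np.float64(1.8674586810490155), np.float64(0.96)), (np.float64(2.049760582625016), np.float64(1.04))]
scene orange 307 [[-51.0, 3.0, 105.0], [-25.0, 19.0, 101.0], [-11.0, -2.0, 114.0], [4.0, 18.0, 100.0], [17.0, 17.0, 110.0], [30.0, 10.0, 96.0], [45.0, 11.0, 104.0], [57.0, 9.0, 112.0], [70.0, 0.0, 111.0]]
scene grey 124 [[73.0, -3.0, 101.0], [89.0, -2.0, 101.0], [104.0, 1.0, 98.0], [122.0, 6.0, 103.0], [138.0, 6.0, 97.0], [151.0, 9.0, 93.0], [153.0, 74.0, 32.0], [156.0, 82.0, 27.0], [160.0, 69.0, 34.0]]
top orange 304 [[-12.0, -3.0, 114.0], [7.0, -4.0, 112.0], [15.0, 13.0, 99.0], [23.0, 4.0, 112.0], [32.0, 15.0, 101.0], [40.0, 10.0, 103.0], [48.0, -0.0, 120.0], [56.0, -3.0, 116.0]]
top grey 206 [[40.0, -31.0, 102.0], [88.0, -2.0, 108.0], [107.0, -3.0, 104.0], [126.0, 1.0, 107.0], [145.0, 0.0, 105.0], [148.0, 67.0, 39.0], [150.0, 49.0, 54.0], [152.0, 50.0, 56.0], [155.0, 15.0, 86.0]]
```

View pics/s9.png

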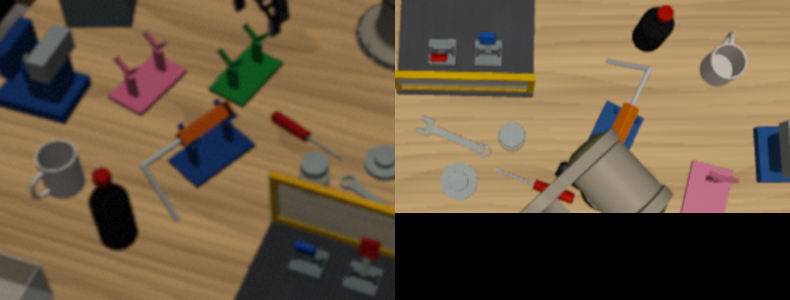

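{"fn": "send_rows", "kwargs": {
  "targets": [
    {"offset": [0,0,0],"spin": 0},
    {"offset": [0,0,0],"spin": 0},
    {"offset": [0,0,0],"spin": 0}
  ]
}}

```text
time_s: 18.77
eef_pos: [346.9, -220.9, 253.1]
ee_rot: [-0.0, 0.972, -0.237, -0.0]
force: [1.0, -0.3, 0.0]
grip_width: 1.0
grip_force: 0.0
```

```bash
python3 -c "
from rig import ctrl
print(ctrl.finish_job())"
```

```text
the job is handed in; nothing more can be done
None
```

I handed the job in at about 19 s: the red lever measures 1.00 rad (its end stop), the blue lever read unchanged right after the pull, and the rod lies back in the two notches, let go; the one shortfall is that I pulled with the hook hanging about 45° down and to one side, not straight down, because this interface cannot tilt the gripper.

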